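Load the leaf drill jig one-handed

ROBOT

A 6-joint arm with a two-finger parallel gripper is mounted at the origin on a cart in front of the work surface, level with it; the furniture and walls round the work are solid. World frame = base frame: x ahead of the robot, y to its left, z up, the work surface at z = 0. Lengths are in m, angles in degrees, forces in N, time in s.
With the tool pointing down it reaches from about 0.4 to 0.825 m from the base axis. Payload 7 kg.
Tool frame: the origin (TCP) lies on the centre line of the jaws, within the pads' length; the fingertips stand 14 mm ahead of it and the grasp point (between the pads) lies 5 mm behind it; z points along the fingers, y is the line along which they close (so a half turn about z gives the same grasp; the last joint's range is limited). The gripper opens to 88 mm and grips with 3 to 60 N. Pads are 19 mm wide; open, the fingers measure 130 mm over their backs; the gripper's body (78 mm by 193 mm) begins 47 mm behind the grasp point.
Start: joints at [-47.664, 20.546, 0.682, 0, -70.136, -16.507], TCP at [0.294, -0.608, 0.241] pointing down, gripper open.
Joint ranges: [-176.03, 176.03], [-82.01, 121.73], [-58.28, 71.71], [-173.87, 95.51], [-174.79, -0.11], [-173.66, 173.66]. Speed limits (degrees/s): [136.94, 136.94, 172.46, 180, 180, 180].

INTERFACE

Orientations are given as [roll, pitch, yaw] about the fixed x, y, z axes, in that order (R = Rz(yaw) Ry(pitch) Rx(roll)).
In Python, from plant import r gives the robot as it stands.
- The arm moves only by the tool send_rows, never from a script. Its argument "steps" is a list of rows, each an object with "dp": the shift along the tool's x, y, z in mm, a list of three; "roll": the turn about the tool's z in rad; "jaw": the opening in per cent of the stroke, from 0 (shut) to 100 (fully open). In form: [{"dp": [tx, ty, tz], "roll": roll, "jaw": jaw}, ...]. A call has 1 to 5 rows; each row is the pose to reach, as a shift and turn from the pose commanded when the call began, along the tool's axes at that moment; what a row does not reach only later rows make up. A row lasts 1/8 s, in which the tool goes at most 62.5 mm and 10.7 degrees, less where a joint would pass 70% of its speed; a pose out of reach is approached as far as the arm can. A call with a gripper value outside its range is refused whole. The fingers move at their own pace and stop on an object; "newtons" is the grip in N (left out, the last holds). Time passes only in rows, so rows that repeat a pose let the fingers close. It gives the time, the measured TCP pose, the force, the opening and the grip force at its end, in the units of the state.
- r.get_state(): the state, without advancing time (a new reading comes with each control period).
- r.capture(name): name is "scene" or "side" or "wrist"; returns a dict with "image" (384x512x3 uint8, blue, green, red), "K" (3x3 intrinsics, pixels), "rvec" (rotation vector, rad) and "tvec" (3), from world to camera coordinates, as OpenCV has them. Camera axes: x right, y down, z forward; pixel columns grow to the right and rows downward; lengths in m; the calibration is good to about 2 mm. A picture is of the moment at which its call begins. There is no depth.
- r.close_job(): hands the job in; it is judged then, once.
The state is a dict: "time_s": time; "joints": joint angles; "qd": joint speeds; "joint_torque": joint torques, N m; "tcp_pos": TCP position; "eef_rot": TCP orientation; "contact_force": force on the tool from outside, world axes, zero at the start; "moment": the same for the moment, N m; "gripper_width": finger opening in m; "gripper_force": force on a finger pad.
Only numpy, scipy, OpenCV 4.12 (cv2) and the standard library are available. Lean on these libraries where they do the work, as an engineer would, in place of code of your own. Each camera call takes 0.05 s, during which the arm holds its last target. There are 200 camera calls.

TASK

Load the handle blank into the drill jig: press the jig's bar down with one fingertip so that the spring-closed leaf lifts, and while it is held open push the blank with the other fingertip along the channel under the leaf until it is fully home against the end stop. Keep the leaf held open until the blank is home, then let the bar up so that the leaf closes flat on the blank. Only press and push: the blank stays on the jig and is never lifted, and the other things on the bench are left where they lie.

Things in the scene. Friction and masses are not known exactly. Their poses are not given: they have to be found in the camera images.
- jig: Leaf drill jig, fixed to the bench: grey plate with a channel on top and a sprung steel rocker hinged on its left. Origin at bench level, on the channel's centre line, below the leaf's front edge; x = loading direction towards the stop, y = towards the press bar, z up. Coordinates below are in this frame in mm. The plate spans x -120..68, y -32..34; channel floor = its top, z = 16.
- channel_mouth (a point): Point (-48, 0, 16) on the channel floor. Steel fences stand 8 to 10 above the floor: inner faces at y = +-16 from x = -8 to 48; in front of x = -8 they flare out, to y about +-27 at x = -48. Further forward the floor is open.
- stop (a point): Foot of the end stop's face, (42, 0, 16): centre of the channel's closed end. The stop is a steel bar across the channel, its top 10 above the floor.
- hinge_pin (a point): Middle of the rocker's pin, (19, 24, 32); the pin runs along x between two dark blocks at x -14..-3 and 41..52 (y 19..31, up to z = 37).
- leaf (a joint): Angle of the rocker, rad, 0..0.70, grows as the bar is pressed. One flat steel piece 5 thick: leaf with two drill bushes over the channel (x 1..37, pin to y = -14), press bar on the pin's other side. 0: spring-closed, leaf droops and its blunt front edge blocks the blank; 0.22: level, its bush noses flat on a blank in the channel; over 0.33: clear of the blank. Let go, it springs shut.
- press_bar (a point): Middle of the top of the press bar, grooved, 36 wide: jig x -122..38, y 48..84; this point is at x -70, y 66. It runs beside the infeed, so a tip can slide along it. Closed, it slopes up outward, this point at z = 44. A tip at y 66 pressing it down to z = 19..26 gives joint 0.45..0.69, so both tips can be at one height, the other in the channel. Takes 2 N (start) to 7 N (pressed).
- blank: Handle blank to load: plain brown wooden block 70 x 30 x 12, about 20 g, lying on the jig's floor, length along the channel (within 3 mm sideways, 0.06 rad), front end 12 to 30 before the leaf. Origin at the centre of its underside, +x end towards the stop, z up. Home: origin at jig (7, 0, 16), rear end then at x = -28, still in front of the leaf.
- spare_blank: A second such wooden block 70 x 30 x 12 mm lying on the bench, not in the jig; leave it. Origin at the centre of its underside.
- pin_drill: Drill bit in a wooden grip, 23 x 100 x 26 mm, lying on the bench; leave it. Origin under its middle.
- ball_awl: Scratch awl with a dark ball handle, 33 x 103 x 33 mm, lying on the bench; leave it. Origin under its middle.
- pin_dish: Small round steel dish, 74 mm across, 18 mm high; leave it. Origin at the centre of its underside.
There are look-alikes about, which are no part of the job. What is shaped like the blank but black or turquoise is not meant.

How it is judged (in metres and radians):
On the way, in this order (a step that is already met when the one before it is completed fails the run):
1. a fingertip holds the leaf open by the bar, the blank still in front of the leaf (value of joint leaf above 0.33 rad and contact force between the fingers and leaf above 0.5 N and x of blank in the frame of jig below -0.03 m), for 0.2 s.
2. the blank is home against the stop while the leaf is still held open (value of joint leaf above 0.3 rad and contact force between the fingers and leaf above 0.5 N and x of blank in the frame of jig between 0.0035 and 0.0095 m and y of blank in the frame of jig between -0.004 and 0.004 m and z of blank in the frame of jig between 0.013 and 0.019 m and angle between the x axis of blank and the x axis of jig, either way round below 0.08 rad), for 0.2 s.
At the end, for the whole second after the job is handed in: The blank lies flat in the channel, its front end within 3.5 mm of the end stop and straight within 0.08 rad, and the leaf rests flat on it by its own spring (joint 0.17 to 0.27); everything still (x of blank in the frame of jig between 0.0035 and 0.0095 m and y of blank in the frame of jig between -0.004 and 0.004 m and z of blank in the frame of jig between 0.013 and 0.019 m and angle between the x axis of blank and the x axis of jig, either way round below 0.08 rad and value of joint leaf between 0.17 and 0.27 rad and contact force between leaf and blank above 0.5 N and linear speed of blank below 0.01 m/s); the robot touches nothing.
It fails at once if the blank is lifted off the jig's floor (by more than 8 mm) or tipped (z of blank in the frame of jig above 0.024 m or angle between blank's own z axis and vertical above 0.3 rad).
It fails at once if the spare blank is moved by more than 20 mm (distance of spare_blank from where it was at the start of the episode above 0.02 m).
It fails at once if the pin drill is moved by more than 20 mm (distance of pin_drill from where it was at the start of the episode above 0.02 m).
It fails at once if the ball awl is moved by more than 20 mm (distance of ball_awl from where it was at the start of the episode above 0.02 m).
It fails at once if the pin dish is moved by more than 20 mm (distance of pin_dish from where it was at the start of the episode above 0.02 m).
It also fails if it takes over 34 s, if anything falls off the work surface, if the arm or the gripper's body presses on something with over 40 N, if the wrist force passes 120 N, or if a joint passes its speed limit or range.

## Working session

There is one attempt and no reset: what is moved stays moved. The work goes in short steps, Python scripts to look and compute and a tool call to move; the robot and the scene stay as the last step left them, time stands still between calls to the robot, and variables do not carry over. Pictures are saved under pics/ and viewed, at most 10 in all, crops included, and the job is handed in when it is done.

Besides the shell and the picture viewer there is one more tool, called as name(argument=value, ...), one argument or row to a line, values as JSON. send_rows: Moves the arm, as the interface text tells. Its arguments: {"type":"object","properties":{"steps":{"type":"array","items":{"type":"object","properties":{"dp":{"type":"array","items":{"type":"number"}},"roll":{"type":"number"},"jaw":{"type":"number"}}}},"newtons":{"type":"number"}},"required":["steps"]}

```bash
mkdir -p pics; ls; python3 - <<'E'
from plant import r
import cv2
for n in("scene","side"):
    c=r.capture(n); cv2.imwrite(f"pics/{n}0.png",cv2.resize(c["image"],(800,600),interpolation=cv2.INTER_CUBIC)); print(n,c["K"],c["rvec"],c["tvec"])
print(r.get_state())
E
```

```text
pics
scene [[381.11524352   0.         253.8228169 ]
 [  0.         381.11524352 190.72831754]
 [  0.           0.           1.        ]] [ 0.799949   -2.48660718  1.23857734] [0.43215578 0.24136923 0.68079652]
side [[429.06304222   0.         251.3064412 ]
 [  0.         429.06304222 189.25826275]
 [  0.           0.           1.        ]] [ 0.42513801 -2.5322342   1.49028178] [0.49558147 0.10525107 1.14127728]
{'time_s': 0.1, 'joints': array([-4.76646375e+01,  2.05887793e+01,  6.38480103e-01, -1.76634601e-02,
       -7.01360764e+01, -1.65078127e+01]), 'qd': array([-0.01312774, -0.0738923 ,  0.10146392,  0.03660178, -0.01142296,
        0.09008915]), 'joint_torque': array([-1.24104936e-03, -5.84162879e+01,  2.93751222e+01,  7.01551706e+00,
        1.01434972e-02, -5.65454934e-05]), 'tcp_pos': array([ 0.2938743 , -0.60720089,  0.23969612]), 'eef_rot': array([ 1.79912466e+02, -8.62443534e-03, -1.54178458e+02]), 'contact_force': array([-0.72289338, -0.61618262, -0.42028542]), 'moment': array([-0.03872905, -0.01501182, -0.02848547]), 'gripper_force': 0.0, 'gripper_width': 0.08762982683662225}
```

View pics/scene0.png

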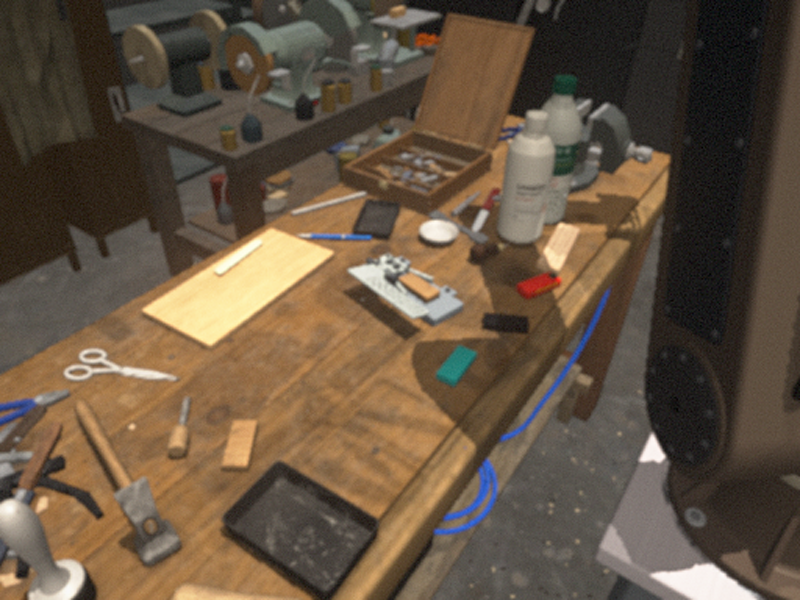

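View pics/side0.png

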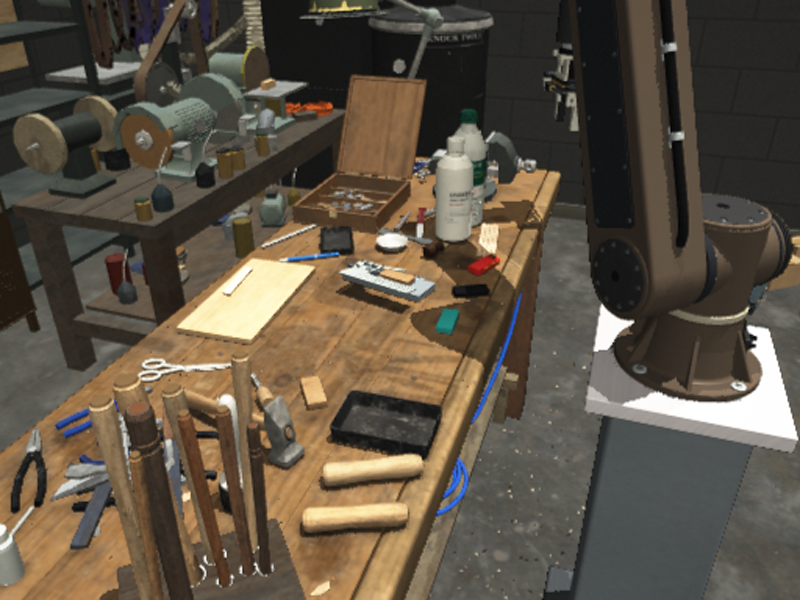

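The scene view shows the jig at about (405,287) in the 800x600 image, with the loose blank at about (418,287). The side view has the jig at about (388,280). I'll enlarge both.

```bash
cat > h.py <<'E'
import cv2,numpy as np
from plant import r
def cam(n):
    c=r.capture(n);R,_=cv2.Rodrigues(np.array(c["rvec"]));return c["image"],np.array(c["K"]),R,np.array(c["tvec"]).ravel()
def back(K,R,t,uv,z):
    d=R.T@np.linalg.inv(K)@np.array([uv[0],uv[1],1.]);o=-R.T@t;return o+d*(z-o[2])/d[2]
def proj(K,R,t,p):
    q=(R@np.atleast_2d(p).T).T+t;q=q@K.T;return q[:,:2]/q[:,2:]
E
python3 - <<'E'
from h import *
out=[]
for n,(x,y) in(("scene",(216,156)),("side",(210,155))):
    im,K,R,t=cam(n); out.append(cv2.resize(im[y:y+37,x:x+100] if n=="side" else im[y:y+56,x:x+100],None,fx=8,fy=8,interpolation=cv2.INTER_CUBIC))
    print(n,-R.T@t)
    np.savez(n+".npz",K=K,R=R,t=t)
cv2.imwrite("pics/crop1.png",np.vstack(out)[:600*2]);print(np.vstack(out).shape)
cv2.imwrite("pics/crop1.png",np.vstack([out[0][:340],out[1][:260]]))
E
```

```text
scene [0.13676518 0.57788763 0.5965256 ]
side [0.15425991 1.056534   0.64740435]
(744, 800, 3)
```

View pics/crop1.png

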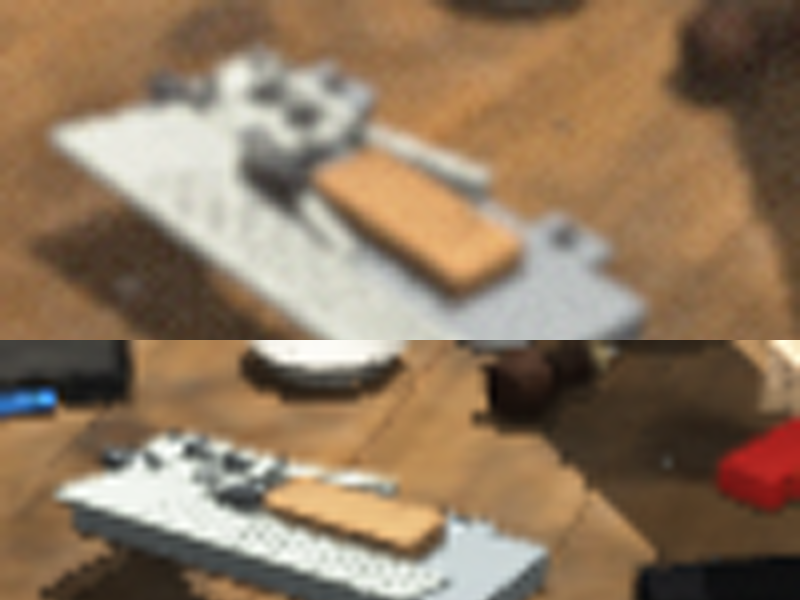

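The upper crop (scene) shows these pixels:
- bar far corner (52,135)
- right fence end (490,180)
- blank top corners (316,172), (383,150), (522,240) and (458,282)

The lower crop (side) shows:
- bar corner (55,495)
- fence end (395,488)
- blank top corners (265,492), (287,480), (447,522) and (420,550)

```bash
python3 - <<'E'
from h import *
from scipy.optimize import least_squares
C={n:np.load(n+".npz") for n in("scene","side")}
off={"scene":np.array([216,156]),"side":np.array([210,155-340/8])}
P={k:lambda u,k=k:np.array(u)/8+off[k]-.44 for k in off}
ob=[("scene",(316,172),0),("scene",(383,150),1),("scene",(522,240),2),("scene",(458,278),3),
("side",(265,492),0),("side",(287,480),1),("side",(447,522),2),("side",(420,548),3)]
loc=np.array([[35,15],[35,-15],[-35,-15],[-35,15]])/1000
def rot(a):return np.array([[np.cos(a),-np.sin(a)],[np.sin(a),np.cos(a)]])
for n,u,i in ob: print(n,i,back(C[n]["K"],C[n]["R"],C[n]["t"],P[n](u),.028).round(4))
jo=[("scene",(52,135),(38,84,48)),("scene",(490,180),(-48,-29,25)),("side",(55,495),(38,84,48)),("side",(395,488),(-48,-29,25))]
for n,u,q in jo: print(n,q,back(C[n]["K"],C[n]["R"],C[n]["t"],P[n](u),q[2]/1000).round(4))
def f(p):
    e=[]
    for n,u,i in ob:
        w=np.r_[p[:2]+rot(p[2])@loc[i],.028];e.append(proj(C[n]["K"],C[n]["R"],C[n]["t"],w)[0]-P[n](u))
    for n,u,q in jo:
        w=np.r_[p[3:5]+rot(p[5])@(np.array(q[:2])/1000),q[2]/1000];e.append(proj(C[n]["K"],C[n]["R"],C[n]["t"],w)[0]-P[n](u))
    return np.ravel(e)
s=least_squares(f,[.6,-.1,-.3,.65,-.1,-.3]);p=s.x
print(p.round(4),f(p).reshape(-1,2).round(1).tolist())
print("blank in jig",rot(-p[5])@(p[:2]-p[3:5]),np.degrees(p[[2,5]]))
E
```

```text
scene 0 [ 0.5858 -0.0864  0.028 ]
scene 1 [ 0.5754 -0.1095  0.028 ]
scene 2 [ 0.5129 -0.0948  0.028 ]
scene 3 [ 0.5184 -0.0663  0.028 ]
side 0 [ 0.5838 -0.0863  0.028 ]
side 1 [ 0.5791 -0.0992  0.028 ]
side 2 [ 0.5073 -0.0849  0.028 ]
side 3 [ 0.5106 -0.0608  0.028 ]
scene (38, 84, 48) [ 0.6483 -0.0297  0.048 ]
scene (-48, -29, 25) [ 0.5405 -0.1199  0.025 ]
side (38, 84, 48) [ 0.6457 -0.021   0.048 ]
side (-48, -29, 25) [ 0.5377 -0.112   0.025 ]
[ 0.5471 -0.0876 -0.2412  0.5924 -0.1007 -0.2207] [[-0.7, 1.0], [-0.5, -0.5], [1.0, 0.7], [0.2, 0.6], [-0.8, 0.6], [1.7, -1.4], [0.2, -1.3], [-1.5, -0.9], [-0.5, 0.5], [0.1, 0.4], [0.1, -0.9], [0.2, -0.9]]
blank in jig [-0.04707862  0.00283291] [-13.81792521 -12.64685268]
```

```bash
python3 - <<'E'
from h import *
C={n:np.load(n+".npz") for n in("scene","side")}
s=512/800
for n,l in(("scene",[(520,238),(553,220),(483,250),(438,235),(542,287),(210,195)]),("side",[(455,238),(470,222),(433,250),(391,243),(485,265)])):
    c=C[n]
    for u in l: print(n,u,back(c["K"],c["R"],c["t"],np.array(u)*s,0).round(3))
# bottle heights: top pixel at base's location
for n,b,tp in(("scene",(520,238),(538,112)),("scene",(553,220),(565,78)),("side",(455,238),(457,138)),("side",(470,222),(469,110))):
    c=C[n];p=back(c["K"],c["R"],c["t"],np.array(b)*s,0)
    hs=np.arange(0,.5,.005);q=proj(c["K"],c["R"],c["t"],np.c_[np.tile(p[:2],(100,1)),hs]);print(n,hs[np.argmin(abs(q[:,1]-tp[1]*s))])
E
```

```text
scene (520, 238) [ 0.495 -0.363  0.   ]
scene (553, 220) [ 0.471 -0.466  0.   ]
scene (483, 250) [ 0.531 -0.283  0.   ]
scene (438, 235) [ 0.626 -0.278  0.   ]
scene (542, 287) [ 0.394 -0.24   0.   ]
scene (210, 195) [ 1.096 -0.125  0.   ]
side (455, 238) [ 0.494 -0.357  0.   ]
side (470, 222) [ 0.483 -0.463  0.   ]
side (433, 250) [ 0.524 -0.277  0.   ]
side (391, 243) [ 0.627 -0.282  0.   ]
side (485, 265) [ 0.396 -0.24   0.   ]
scene 0.245
scene 0.28
side 0.24
side 0.275
```

send_rows(
  steps=[
    {"dp": [0,0,-55],"roll": 0,"jaw": 52},
    {"dp": [0,0,-110],"roll": 0,"jaw": 52},
    {"dp": [-36,35,-110],"roll": 0,"jaw": 52},
    {"dp": [-76,73,-110],"roll": 0,"jaw": 52},
    {"dp": [-116,111,-110],"roll": 0,"jaw": 52},
  ],
)

```text
time_s: 0.82
tcp_pos: [0.3503, -0.4556, 0.3503]
eef_rot: [180.0, 0.0, -154.2]
contact_force: [1.1, 0.1, 0.4]
gripper_width: 0.0467
gripper_force: 0.0
```

send_rows(
  steps=[
    {"dp": [-40,38,0],"roll": 0,"jaw": 52},
    {"dp": [-80,76,0],"roll": 0,"jaw": 52},
    {"dp": [-120,115,0],"roll": 0,"jaw": 52},
    {"dp": [-160,154,0],"roll": 0,"jaw": 52},
    {"dp": [-200,192,0],"roll": 0,"jaw": 52},
  ],
)

```text
time_s: 1.45
tcp_pos: [0.4466, -0.1954, 0.3507]
eef_rot: [-180.0, 0.0, -154.2]
contact_force: [1.2, 0.1, 0.7]
gripper_width: 0.0457
gripper_force: 0.0
```

send_rows(
  steps=[
    {"dp": [-40,38,0],"roll": 0.16,"jaw": 52},
    {"dp": [-80,76,0],"roll": 0.33,"jaw": 52},
    {"dp": [-115,111,0],"roll": 0.5,"jaw": 52},
    {"dp": [-115,111,0],"roll": 0.67,"jaw": 52},
    {"dp": [-115,111,0],"roll": 0.67,"jaw": 52},
  ],
)

```text
time_s: 2.08
tcp_pos: [0.5016, -0.0465, 0.3504]
eef_rot: [-180.0, -0.0, 167.6]
contact_force: [1.4, -0.0, -0.1]
gripper_width: 0.0456
gripper_force: 0.0
```

```bash
python3 - <<'E'
from h import *
im,K,R,t=cam("wrist");np.savez("wrist.npz",K=K,R=R,t=t)
cv2.imwrite("pics/w1.png",cv2.resize(im,(800,600),interpolation=cv2.INTER_CUBIC));print(-R.T@t,R)
E
```

```text
[ 0.42805613 -0.03113505  0.49473484] [[ 2.14794641e-01  9.76659213e-01 -2.07868205e-04]
 [ 9.38128859e-01 -2.06261538e-01  2.78155393e-01]
 [ 2.71620152e-01 -5.99412948e-02 -9.60536066e-01]]
```

View pics/w1.png

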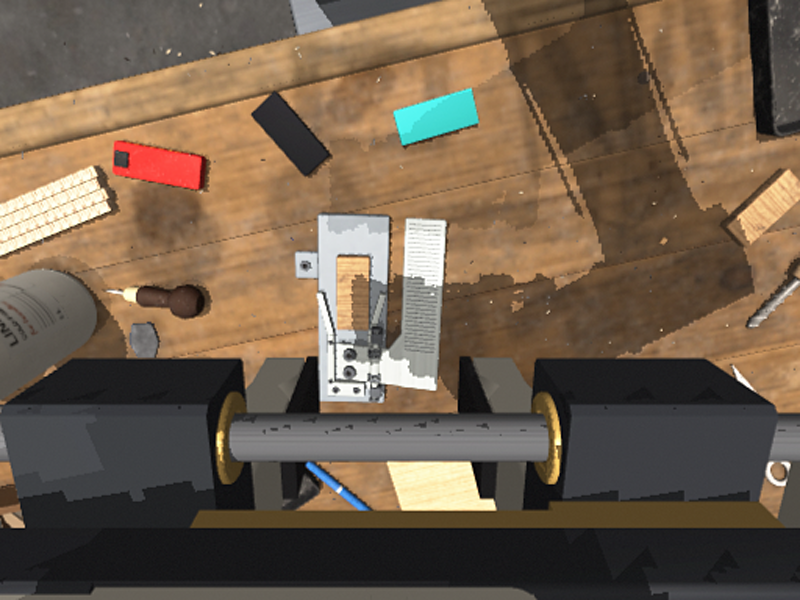

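The wrist view shows the jig straight ahead:
- plate corners (319,215), (390,215), (321,402) and (388,402)
- bar corners (447,220), (406,219) and (437,390)
- blank's rear edge from (337,256) to (370,256)

The fingers straddle the channel and the bar. I'll fit the jig pose again from these.

```bash
python3 - <<'E'
from h import *
from scipy.optimize import least_squares
c=np.load("wrist.npz");a=(c["K"],c["R"],c["t"])
def rot(a):return np.array([[np.cos(a),-np.sin(a)],[np.sin(a),np.cos(a)]])
jo=[((319,215),(-120,-32,16)),((390,215),(-120,34,16)),((321,402),(68,-32,16)),((388,402),(68,34,16)),((447,220),(-122,84,48)),((406,219),(-122,48,40)),((437,390),(38,84,48))]
q=np.array([j[1] for j in jo])/1000;u=np.array([j[0] for j in jo])*.64-.18
def f(p):return (proj(*a,np.c_[p[:2]+q[:,:2]@rot(p[2]).T,q[:,2]])-u).ravel()
s=least_squares(f,[.592,-.1,-.22],loss="soft_l1");p=s.x;print(p.round(4),np.degrees(p[2]));print(f(p).reshape(-1,2).round(1).tolist())
for v in[(337,256),(370,256),(338,331)]:
    w=back(*a,np.array(v)*.64-.18,.028);print("blank corner in jig",(rot(-p[2])@(w[:2]-p[:2])).round(4))
st=r.get_state();T=np.array(st["tcp_pos"]);print("tcp in jig",(rot(-p[2])@(T[:2]-p[:2])).round(4),st["eef_rot"])
E
```

```text
[ 0.5971 -0.104  -0.2337] -13.389806143588126
[[-1.2, -0.2], [-0.2, 0.6], [-0.1, -0.0], [-1.0, 0.6], [1.1, -0.4], [0.0, -1.0], [2.1, 0.6]]
blank corner in jig [-0.0846 -0.0131]
blank corner in jig [-0.0851  0.0168]
blank corner in jig [-0.0126 -0.0129]
tcp in jig [-0.1062  0.0332] [-1.79991469e+02 -1.49702492e-02  1.67675267e+02]
```

send_rows(
  steps=[
    {"dp": [0,0,55],"roll": 0.018,"jaw": 52},
    {"dp": [0,0,110],"roll": 0.018,"jaw": 52},
    {"dp": [0,0,165],"roll": 0.018,"jaw": 52},
    {"dp": [0,0,220],"roll": 0.018,"jaw": 52},
    {"dp": [0,0,260],"roll": 0.018,"jaw": 52},
  ],
)

```text
time_s: 2.75
tcp_pos: [0.5006, -0.0482, 0.0887]
eef_rot: [-180.0, -0.1, 166.6]
contact_force: [0.4, 0.4, -0.2]
gripper_width: 0.0457
gripper_force: 0.0
```

```bash
python3 - <<'E'
from h import *
im,K,R,t=cam("wrist");im2,*_=cam("scene")
cv2.imwrite("pics/w2.png",np.hstack([cv2.resize(im[40:340,130:380],(400,480)),cv2.resize(im2[130:230,195:320],(400,320)) if 0 else cv2.resize(im2[100:220,200:300],(400,480),interpolation=cv2.INTER_CUBIC)]))
print(r.get_state()["tcp_pos"],r.get_state()["eef_rot"])
E
```

```text
[ 0.49851495 -0.04854525  0.08696092] [-179.81580919   -0.39515961  166.47958722]
```

View pics/w2.png

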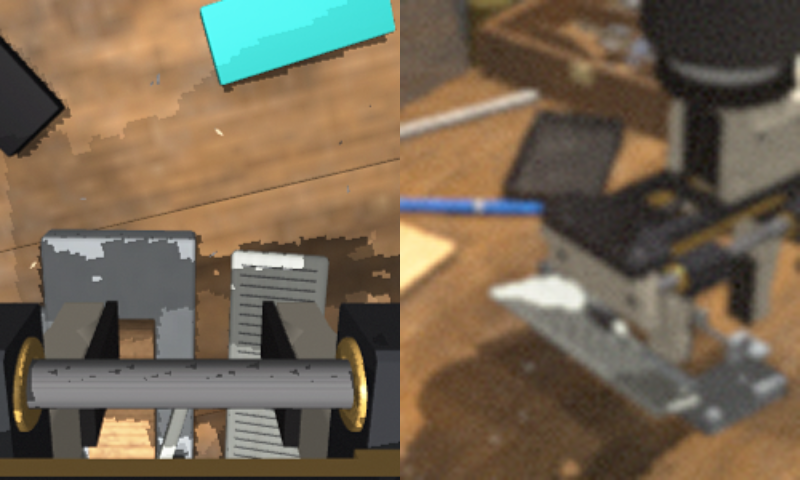

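The wrist crop shows the left finger over the plate behind the blank and the right finger over the grooved bar. Both are centred to about 1 mm. Next I press down.

send_rows(
  steps=[
    {"dp": [0,0,15],"roll": 0,"jaw": 52},
    {"dp": [0,0,28],"roll": 0,"jaw": 52},
    {"dp": [0,0,36],"roll": 0,"jaw": 52},
    {"dp": [0,0,44],"roll": 0,"jaw": 52},
    {"dp": [0,0,50],"roll": 0,"jaw": 52},
  ],
)

```text
time_s: 3.48
tcp_pos: [0.5025, -0.0468, 0.0409]
eef_rot: [180.0, 0.1, 166.4]
contact_force: [-0.0, 0.3, 6.2]
gripper_width: 0.0455
gripper_force: 3.1
```

send_rows(
  steps=[
    {"dp": [0,0,3],"roll": 0,"jaw": 52},
    {"dp": [0,0,5],"roll": 0,"jaw": 52},
    {"dp": [0,0,5],"roll": 0,"jaw": 52},
    {"dp": [0,0,5],"roll": 0,"jaw": 52},
  ],
)

```text
time_s: 3.98
tcp_pos: [0.5023, -0.0474, 0.0362]
eef_rot: [-180.0, 0.1, 166.4]
contact_force: [-0.6, -1.3, 7.9]
gripper_width: 0.0454
gripper_force: 3.1
```

```bash
python3 - <<'E'
from h import *
im2,*_=cam("scene");im3,*_=cam("side")
cv2.imwrite("pics/w3.png",np.vstack([cv2.resize(im2[150:210,210:310],(500,300),interpolation=cv2.INTER_CUBIC),cv2.resize(im3[150:210,200:300],(500,300),interpolation=cv2.INTER_CUBIC)]))
s=r.get_state();print(s["tcp_pos"],s["contact_force"])
E
```

```text
[ 0.50229676 -0.0473895   0.03619547] [-0.32313522 -1.2925466   7.18774165]
```

View pics/w3.png

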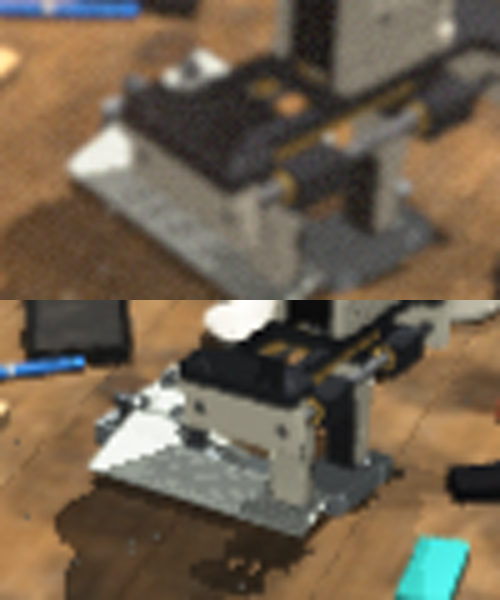

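The bar is pressed: the leaf is raised in both views, with 7 N on the tip and the tip at z 22 mm. Next I push the blank.

send_rows(
  steps=[
    {"dp": [-8,0,0],"roll": 0,"jaw": 52},
    {"dp": [-16,0,0],"roll": 0,"jaw": 52},
    {"dp": [-24,0,0],"roll": 0,"jaw": 52},
    {"dp": [-31,0,0],"roll": 0,"jaw": 52},
    {"dp": [-38,0,0],"roll": 0,"jaw": 52},
  ],
)

```text
time_s: 4.7
tcp_pos: [0.5375, -0.056, 0.0354]
eef_rot: [-180.0, -0.1, 166.4]
contact_force: [-4.2, 2.7, 6.2]
gripper_width: 0.0454
gripper_force: 3.4
```

send_rows(
  steps=[
    {"dp": [-6,0,0],"roll": 0,"jaw": 52},
    {"dp": [-12,0,0],"roll": 0,"jaw": 52},
    {"dp": [-17,0,0],"roll": 0,"jaw": 52},
    {"dp": [-21,0,0],"roll": 0,"jaw": 52},
    {"dp": [-24,0,0],"roll": 0,"jaw": 52},
  ],
)

```text
time_s: 5.32
tcp_pos: [0.5608, -0.0616, 0.0354]
eef_rot: [-180.0, -0.1, 166.4]
contact_force: [-4.9, 3.2, 5.8]
gripper_width: 0.0453
gripper_force: 3.4
```

```bash
cat > st.py <<'E'
from h import *
s=r.get_state();d=np.array(s["tcp_pos"])[:2]-[.5971,-.104];X=np.array([.9728,-.2316]);Y=np.array([.2316,.9728]);f=np.array(s["contact_force"])
print("jig tcp",X@d,Y@d,s["tcp_pos"][2],"F",X@f[:2],Y@f[:2],f[2],s["gripper_width"],s["eef_rot"],s["time_s"])
E
python3 st.py
```

```text
jig tcp -0.04516267191936572 0.032811755562849626 0.035420135692751424 F -5.5343548637127284 1.9324017381373624 5.837082588625193 0.0452820751504911 [-1.79969091e+02 -1.20179723e-01  1.66413740e+02] 5.325
```

send_rows(
  steps=[
    {"dp": [-2,0,0],"roll": 0,"jaw": 52},
    {"dp": [-4,0,0],"roll": 0,"jaw": 52},
    {"dp": [-5,0,0],"roll": 0,"jaw": 52},
    {"dp": [-6,0,0],"roll": 0,"jaw": 52},
  ],
)

```text
time_s: 5.82
tcp_pos: [0.5659, -0.063, 0.0353]
eef_rot: [-180.0, -0.2, 166.4]
contact_force: [-7.5, 4.6, 8.8]
gripper_width: 0.0455
gripper_force: 4.7
```

send_rows(
  steps=[
    {"dp": [-0.5,0,0],"roll": 0,"jaw": 52},
    {"dp": [-1,0,0],"roll": 0,"jaw": 52},
  ],
)

```text
time_s: 6.08
tcp_pos: [0.5661, -0.0632, 0.0351]
eef_rot: [-179.9, -0.3, 166.4]
contact_force: [-9.9, 6.3, 9.0]
gripper_width: 0.0454
gripper_force: 5.6
```

send_rows(
  steps=[
    {"dp": [-0.5,0,0],"roll": 0,"jaw": 52},
    {"dp": [-1,0,0],"roll": 0,"jaw": 52},
  ],
)

```text
time_s: 6.32
tcp_pos: [0.5662, -0.0633, 0.035]
eef_rot: [-179.9, -0.3, 166.4]
contact_force: [-11.7, 8.0, 10.5]
gripper_width: 0.0458
gripper_force: 7.1
```

```bash
python3 st.py
```

```text
jig tcp -0.03944606364926363 0.032425806158645445 0.03497504334987035 F -13.27894469774346 5.064798789785587 10.488613996622641 0.04576215273820506 [-179.92964415   -0.33262522  166.35728052] 6.325
```

```bash
python3 - <<'E'
from h import *
im,K,R,t=cam("wrist");im2,*_=cam("scene");im3,*_=cam("side")
cv2.imwrite("pics/w4.png",np.hstack([cv2.resize(im[170:345,150:350],(400,350)),cv2.resize(im2[150:210,205:275],(400,350),interpolation=cv2.INTER_CUBIC)]))
E
```

```text
(no output)
```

View pics/w4.png

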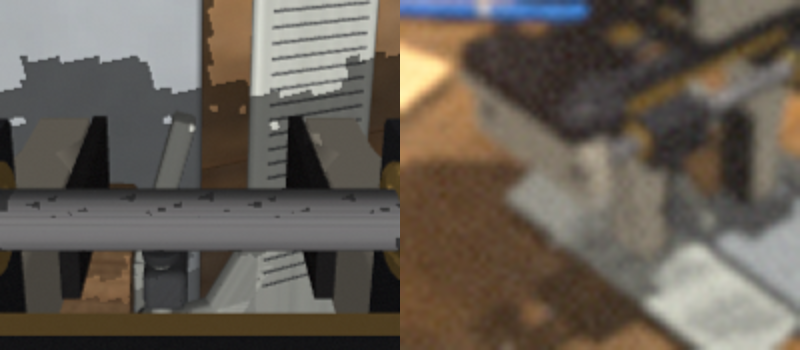

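The wrist crop shows the blank's rear edge at about (122,185) beside the finger, with the rest of it under the leaf. I'll check that position before letting go.

```bash
python3 - <<'E'
from h import *
im,K,R,t=cam("wrist");X=np.array([.9728,-.2316]);Y=np.array([.2316,.9728])
def J(u,z):
    w=back(K,R,t,u,z)[:2]-[.5971,-.104];return (X@w).round(4),(Y@w).round(4)
print("rear",J((211,262.5),.028),"fence end",J((150+183/2,170+115/2),.025),"hinge block rear-left(-14,19..31,37)",J((150+165/2,170+252/2),.037))
E
```

```text
rear (np.float64(-0.0333), np.float64(0.013)) fence end (np.float64(-0.0508), np.float64(0.0283)) hinge block rear-left(-14,19..31,37) (np.float64(-0.02), np.float64(0.0239))
```

send_rows(
  steps=[
    {"dp": [-1,0,0],"roll": 0,"jaw": 52},
    {"dp": [-2,0,0],"roll": 0,"jaw": 52},
    {"dp": [-2,0,0],"roll": 0,"jaw": 52},
    {"dp": [-2,0,0],"roll": 0,"jaw": 52},
  ],
)

```text
time_s: 7.02
tcp_pos: [0.5664, -0.0637, 0.0346]
eef_rot: [-179.9, -0.5, 166.3]
contact_force: [-15.4, 9.5, 13.6]
gripper_width: 0.0456
gripper_force: 9.8
```

```bash
python3 st.py
```

```text
jig tcp -0.03917155136358083 0.032123592179666774 0.03463811815947575 F -17.159118806749444 5.651589093628954 13.629598038443172 0.0455500600608676 [-179.89617461   -0.49950356  166.30943814] 7.025
```

The push is rigid against the stop (17 N, no more travel), so the blank is home. I back off with the bar still held, then lift.

send_rows(
  steps=[
    {"dp": [3,0,0],"roll": 0,"jaw": 52},
    {"dp": [6,0,0],"roll": 0,"jaw": 52},
    {"dp": [10,0,0],"roll": 0,"jaw": 52},
    {"dp": [12,0,0],"roll": 0,"jaw": 52},
  ],
)

```text
time_s: 7.52
tcp_pos: [0.5632, -0.0608, 0.0371]
eef_rot: [179.9, 0.3, 166.5]
contact_force: [5.1, 0.7, 5.4]
gripper_width: 0.0456
gripper_force: 2.9
```

```bash
python3 st.py; python3 - <<'E'
from h import *
im,K,R,t=cam("wrist");np.savez("w5.npz",K=K,R=R,t=t)
cv2.imwrite("pics/w5.png",cv2.resize(im[170:345,150:350],(800,600),interpolation=cv2.INTER_CUBIC))
E
```

```text
jig tcp -0.043030268254302714 0.03415782209573695 0.03711194477865579 F 4.813804596577821 1.8300678400205865 5.4126541876223 0.045606785832143275 [179.88944948   0.34878692 166.48017543] 7.525
```

View pics/w5.png

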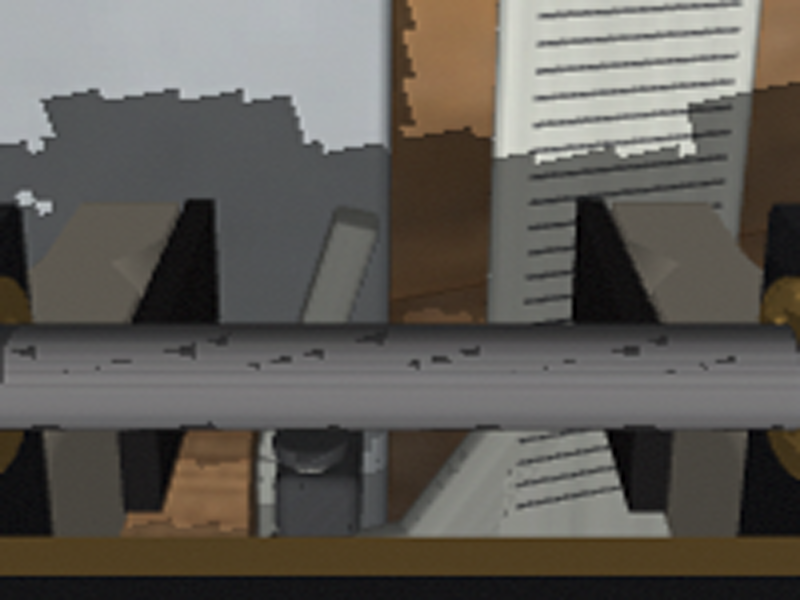

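The blank is still under the leaf, with its orange top at (200,480), and the finger has backed 4 mm off it. Now I lift and look again.

send_rows(
  steps=[
    {"dp": [1,0,-8],"roll": 0,"jaw": 52},
    {"dp": [2,0,-16],"roll": 0,"jaw": 52},
    {"dp": [2,0,-30],"roll": 0,"jaw": 52},
    {"dp": [2,0,-60],"roll": 0,"jaw": 52},
    {"dp": [2,0,-110],"roll": 0,"jaw": 52},
  ],
)

```text
time_s: 8.2
tcp_pos: [0.5558, -0.0612, 0.1453]
eef_rot: [-179.9, -0.3, 166.4]
contact_force: [0.8, 0.7, -0.3]
gripper_width: 0.0458
gripper_force: 0.0
```

send_rows(
  steps=[
    {"dp": [20,0,-50],"roll": 0,"jaw": 52},
    {"dp": [40,0,-90],"roll": 0,"jaw": 52},
    {"dp": [60,0,-130],"roll": 0,"jaw": 52},
    {"dp": [60,0,-130],"roll": 0,"jaw": 52},
    {"dp": [60,0,-130],"roll": 0,"jaw": 52},
  ],
)

```text
time_s: 8.82
tcp_pos: [0.4989, -0.0468, 0.2754]
eef_rot: [180.0, -0.0, 166.4]
contact_force: [1.2, -0.4, -1.4]
gripper_width: 0.0455
gripper_force: 0.0
```

```bash
python3 st.py; python3 - <<'E'
from h import *
im,K,R,t=cam("wrist");np.savez("w6.npz",K=K,R=R,t=t)
im2,*_=cam("scene")
cv2.imwrite("pics/w6.png",np.hstack([cv2.resize(im[130:280,190:290],(400,600),interpolation=cv2.INTER_CUBIC),cv2.resize(im2[155:215,215:255],(400,600),interpolation=cv2.INTER_CUBIC)]))
E
```

```text
jig tcp -0.10879971004811746 0.03291982888406665 0.2754271024732759 F 1.2319543046577235 -0.09621954931636696 -1.4315122245665302 0.045478391450852654 [ 1.79992270e+02 -4.02005999e-02  1.66402798e+02] 8.825
```

View pics/w6.png

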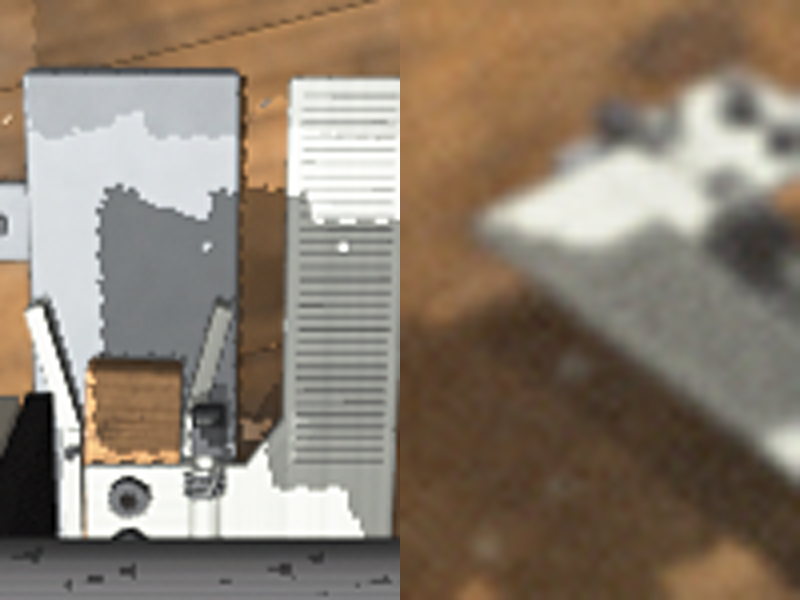

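The wrist crop shows the blank straight between the fences, its rear edge at (135,357). The leaf's front edge is at (135,463) and the plate's rear edge at (135,72).

```bash
python3 - <<'E'
from h import *
c=np.load("w6.npz");a=(c["K"],c["R"],c["t"]);X=np.array([.9728,-.2316]);Y=np.array([.2316,.9728])
def J(u,v,z):
    w=back(*a,(190+u/4-.4,130+v/4-.4),z)[:2]-[.5971,-.104];return (X@w).round(4),(Y@w).round(4)
print("plate rear(-.120)",J(135,72,.016),"leaf edge(.001)",J(135,463,.0345),"rear(-.028)",J(88,357,.028),J(183,358,.028))
E
```

```text
plate rear(-.120) (np.float64(-0.1208), np.float64(0.0021)) leaf edge(.001) (np.float64(-0.0006), np.float64(0.0005)) rear(-.028) (np.float64(-0.0336), np.float64(-0.0138)) (np.float64(-0.0332), np.float64(0.0158))
```

```bash
python3 - <<'E'
from h import *
im,K,R,t=cam("wrist");X=np.array([.9728,-.2316])
print(im[212:252,222:228].mean(1).round().astype(int).tolist())
for row in(218.5,219,220,221,222,223):
    print(row,[(X@(back(K,R,t,(224,row),z)[:2]-[.5971,-.104])).round(4) for z in(.016,.028)])
cv2.imwrite("pics/w7.png",cv2.resize(im[205:255,205:245],(640,600)[:2],interpolation=cv2.INTER_NEAREST))
E
```

```text
[[126, 124, 121], [125, 123, 120], [124, 123, 119], [124, 122, 119], [124, 123, 119], [126, 123, 120], [124, 121, 117], [98, 96, 94], [53, 60, 68], [34, 50, 67], [41, 58, 76], [52, 75, 99], [76, 108, 145], [83, 119, 155], [79, 113, 148], [72, 104, 138], [76, 110, 143], [81, 115, 150], [83, 118, 155], [81, 115, 150], [73, 106, 140], [74, 106, 140], [78, 111, 145], [71, 102, 135], [72, 103, 137], [79, 113, 148], [75, 107, 142], [76, 110, 144], [74, 106, 140], [79, 112, 147], [74, 107, 142], [88, 128, 172], [116, 170, 224], [109, 156, 203], [86, 96, 104], [182, 189, 185], [249, 253, 252], [225, 230, 229], [130, 132, 131], [118, 118, 118]]
218.5 [np.float64(-0.0301), np.float64(-0.0347)]
219 [np.float64(-0.0294), np.float64(-0.034)]
220 [np.float64(-0.0281), np.float64(-0.0327)]
221 [np.float64(-0.0267), np.float64(-0.0314)]
222 [np.float64(-0.0253), np.float64(-0.03)]
223 [np.float64(-0.024), np.float64(-0.0287)]
```

View pics/w7.png

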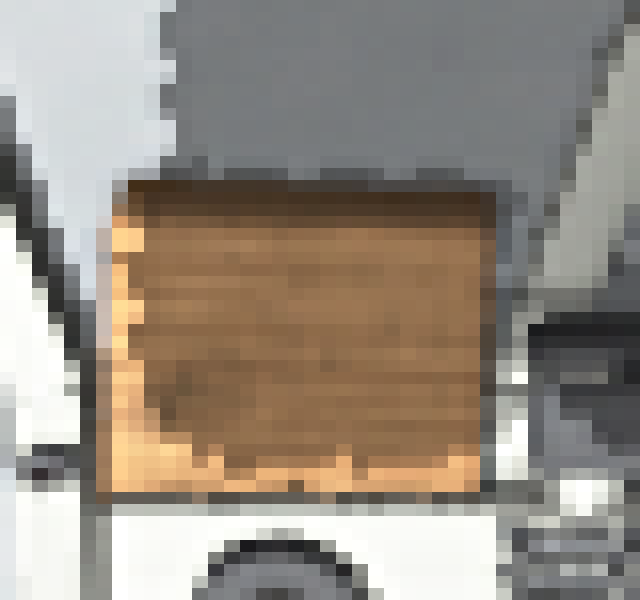

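The enlarged crop shows the dark rear face in rows 219.5–223. The foot is at x ≈ -28.8 mm and the top edge at ≈ -28.5 mm (target -28), so the blank is home, straight, and under the closed leaf.

```bash
python3 -c "
from plant import r
print(r.close_job())"
```

```text
the job is handed in; nothing more can be done
None
```

I handed the job in, but it returned no verdict: by the cameras the blank is home against the stop (rear end at x ≈ -28.5 mm, target -28), straight, with the leaf closed on it and the arm clear.

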